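# Lock the lamp guard onto its bayonet base

### The arm

A 7-joint arm with a two-finger parallel gripper is mounted at the origin on the work surface. World frame = base frame: x ahead of the robot, y to its left, z up, the work surface at z = 0. Lengths are in m, angles in rad, forces in N, time in s.
With the tool pointing down it reaches from about 0.425 to 0.95 m from the base axis. Payload 4.7 kg.
Tool frame: the origin (TCP) lies between the finger pads; the fingertips stand 25 mm ahead of it and the grasp point (between the pads) lies 6 mm ahead of it; z points along the fingers, y is the line along which they close (so a half turn about z gives the same grasp; the last joint's range is limited). The gripper opens to 85 mm and grips with 20 to 120 N. Pads are 22 mm wide; open, the fingers measure 114 mm over their backs; the gripper's body (76 mm by 85 mm) begins 54 mm behind the grasp point. The pads swing forward as they close: fully open they stand 13 mm farther back than shut.
Start: joints at [1.197, 0.469, -0.049, 1.532, 0.024, 1.141, -0.082], TCP at [0.228, -0.635, 0.229] pointing down, gripper open.
Joint ranges: [-2.59, 2.59], [-0.33, 1.99], [-1.39, 1.29], [0.1, 2.45], [-1.04, 4.18], [0.21, 1.99], [-2.66, 2.66]. Speed limits (rad/s): [2.57, 2.57, 3.14, 3.14, 3.14, 3.14, 3.14].

### API

Orientations are given as a 3x3 rotation matrix whose columns are the frame's x, y, z axes.
In Python, from rig import * gives the robot as it stands. Calls block until the motion is done:
- movep(position, orientation): joint-space move of the TCP to a pose.
- move_l(position, attitude=None, feed=0.15, until_force=None): straight line of the TCP; attitude=None keeps the orientation; feed is the mean speed in m/s. With until_force (N) it stops when the force on the tool has changed by that much, and returns True; else False.
- move_joints(angles): joint-space move.
- command_gripper(opening, newtons=None): finger opening in m; newtons is the grip in N (None keeps the last); returns when the fingers have stopped.
- sleep(seconds).
- inverse_kinematics(position, orientation): joint angles nearest the present ones, or None.
- sense(): the state.
- camera(name): name is "scene" or "top"; returns (picture, depth): 384x512x3 uint8, red, green, blue; 384x512 float32, m along the optical axis (not along the pixel's ray), 0 where there is no reading.
- camera_params(name): a dict with "K" (3x3 intrinsics, pixels), "position" and "rotation" of the camera in the world. Camera axes: x right, y down, z forward; pixel columns grow to the right and rows downward; lengths in m; the calibration is good to about 2 mm. A picture is of the moment at which its call begins. camera_params takes no time and is no camera call.
A pose or a line that the arm cannot do raises Unreachable and nothing moves.
- finish_job(): hands the job in; it is judged then, once.
The state is a dict: "time_s": time; "joint_pos": joint angles; "qd": joint speeds; "joint_efforts": joint torques, N m; "position": TCP position; "tcp_rot": TCP orientation; "wrist_force": force on the tool from outside, world axes, zero at the start; "ft_torque": the same for the moment, N m; "finger_gap": finger opening in m; "gripper_force": force on a finger pad.
Only numpy, scipy, OpenCV 4.12 (cv2) and the standard library are available. Lean on these libraries where they do the work, as an engineer would, in place of code of your own. Each camera call takes 0.05 s, during which the arm holds its last target. There are 200 camera calls.

### The job

Hang the cage guard that has two lugs on the bayonet lamp base (the one with the lamp and the two entry gaps): lower its lugs through the gaps, then twist it clockwise, feeling for the hidden locking notch without forcing it, until the lugs drop fully into the notch, and let go. Leave everything else on the board where it is.

Things in the scene. Friction and masses are not known exactly. Their poses are not given: they have to be found in the camera images.
- guard_grip (a point): Finger grip of the lamp guard with lugs: a white upright bar on the guard's axis, 40 mm long (own x), 14 mm thick (own y), 32 mm tall. This point is its middle, 64 mm above the guard's underside; z up. Four steel wires slope down and outward from the bar's foot (50 mm above the underside) to the ring below. The guard is loose, upright, 0.1 to 0.2 kg, 80 mm tall.
- guard_foot (a point): Same guard, same axes: centre of its underside. Its foot is an open white ring, 62 mm outside, 50 mm inside, 14 mm tall. Two lugs stick out of the ring along own +x and -x, in line with the bar, out to 40 mm from the axis, each 10 mm wide and 6 mm tall, undersides level with the guard's underside.
- base: Bayonet lamp base, black, fixed on the 16 mm chipboard. Origin: centre of its underside; z up. Disc 116 mm across, 10 mm thick; on it a round metal wall (87 mm inside, 99 outside) with an inward rim (69 mm opening) 24.5 to 30 mm above the origin. A white lamp, 30 mm across, stands in the middle, top 46.5 mm above the origin; the cage passes over it.
- base_gap (a point): One of the two entry gaps in the base's rim, at own +x of the base; the other is opposite, at -x. Each 15 to 22 mm wide. This point: middle of the gap, 39 mm from the axis, level with the rim's top. Below it the lugs land on a track 16 mm above the base's underside. A stop beside each gap prevents turning anticlockwise (seen from above).
- base_axis (a point): On the base's axis, 16 mm above its underside (track level). Turned clockwise seen from above (negative about z), lugs run under the rim to locking notches, 6 mm deep, with about 5 degrees of play each way. These are hidden, set anew every time: centres 35 to 75 degrees past the gaps, same for both; feel for them. There the guard's underside is 10 mm above the base's.
- other_base: Another black lamp base, fixed: same 116 mm disc, 10 mm thick, with a smooth round metal collar 64 mm across and 34 mm high in all, no rim, no gaps, no lamp. Origin: centre of its underside. Not used.
- other_guard_mid (a point): A second white cage guard: same look, but its ring is larger (74 mm) and smooth, without lugs; 82 mm tall. This point is at its axis, 40 mm above its underside. Does not fit; not to be moved.
- terminal_mid (a point): Black terminal block with brass screws, 40 x 22 x 16 mm, loose on the board; its middle.
- junction_mid (a point): White open square junction box, 80 x 80 x 40 mm, loose; its middle.
- jar_mid (a point): Small clear jar with red cap, 44 mm across, 58 mm tall, loose; its middle.
- driver_grip (a point): Screwdriver with a red handle, 190 mm long, lying loose; middle of its handle.
- offcut_mid (a point): Offcut of white cable trunking, 170 x 20 x 12 mm, loose; its middle.
- socket_center (a point): Loose black lamp socket, a cylinder 34 mm across and 42 mm tall, standing; its middle.
Mind the look-alikes: they are no part of the job. Leave any pink look-alike of the part that bears guard_grip alone.

How it is judged:
By the outcome, as a careful person would: the job done as asked, in the order asked, and still so for the second after the job is handed in, with the robot touching nothing.
It also fails if it takes over 54 s, if anything falls off the work surface, if the arm or the gripper's body presses on something with over 40 N, if the wrist force passes 120 N, or if a joint passes its speed limit or range.

## Working session

There is one attempt and no reset: what is moved stays moved. The work goes in short steps, each a Python script; the robot and the scene stay as the last script left them, time stands still between calls to the robot, and variables do not carry over. Pictures are saved under pics/ and viewed, at most 10 in all, crops included, and the job is handed in when it is done.

```bash
mkdir -p pics; ls; python3 - <<'E'
from rig import *
import cv2,numpy as np
for n in("scene","top"):
    p,d=camera(n); cv2.imwrite(f"pics/{n}0.png",cv2.resize(p[:,:,::-1],None,fx=1.5,fy=1.5)); np.savez(f"{n}0.npz",p=p,d=d)
    print(n,camera_params(n))
s=sense();print(s['time_s'],s['tcp_rot'],s['finger_gap'])
E
```

```text
pics
scene {'K': array([[382.90964464,   0.        , 249.89479573],
       [  0.        , 382.90964464, 189.50058527],
       [  0.        ,   0.        ,   1.        ]]), 'position': array([1.00858844, 0.51292896, 0.82716556]), 'rotation': array([[-0.67431354,  0.51173051, -0.53238438],
       [ 0.73843491,  0.46348386, -0.4897924 ],
       [-0.00389015, -0.72340486, -0.69041312]])}
top {'K': array([[413.10073804,   0.        , 254.40690658],
       [  0.        , 413.10073804, 190.87068374],
       [  0.        ,   0.        ,   1.        ]]), 'position': array([0.28459959, 0.00467086, 1.21256183]), 'rotation': array([[-0.01507778, -0.98646784,  0.16326011],
       [-0.99985966,  0.01606737,  0.00474261],
       [-0.0073016 , -0.16316569, -0.98657166]])}
0.1 [[ 9.41157443e-01  3.37967832e-01 -6.41730498e-04]
 [ 3.37968438e-01 -9.41156019e-01  1.63790650e-03]
 [-5.04088130e-05 -1.75841254e-03 -9.99998453e-01]] 0.08543823807630838
```

View pics/top0.png

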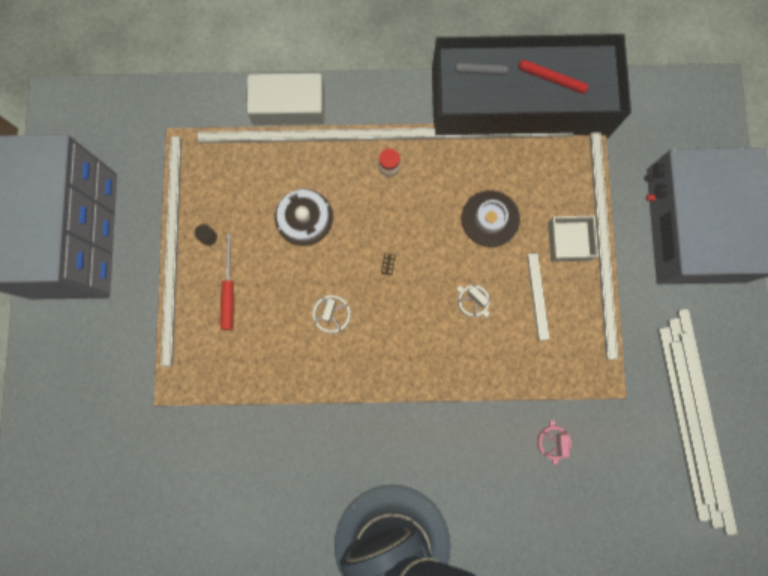

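View pics/scene0.png

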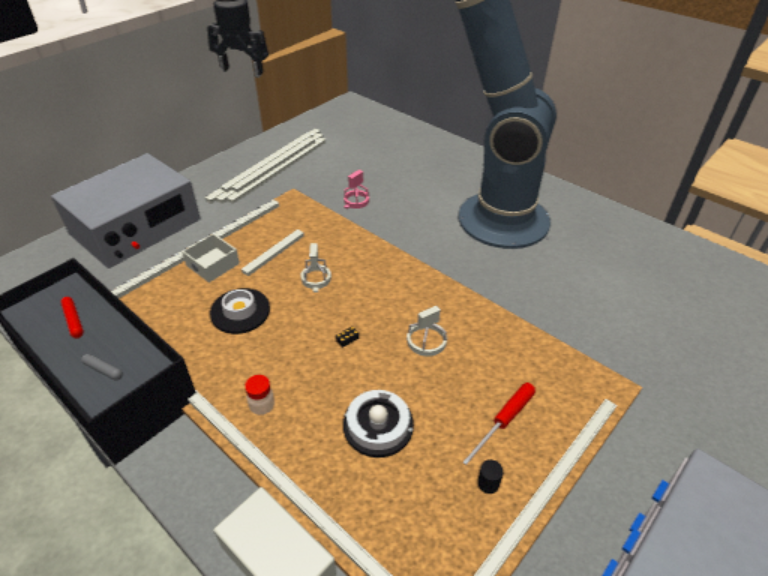

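The top view (1.5x) shows three things that could be taken for the lugged guard: the white guard at (474,300) with two lugs, the smooth larger white guard at (332,314), and the pink look-alike at (555,442). I choose (474,300). The base with the lamp and gaps is at (303,214); the plain-collar base at (491,217) isn't used. Next I check this in a close crop and measure.

```bash
cat > h.py <<'E'
from rig import *
import cv2,numpy as np
def cloud(n,d):
    c=camera_params(n);K=c['K'];v,u=np.mgrid[:d.shape[0],:d.shape[1]]
    P=np.stack([(u-K[0,2])/K[0,0]*d,(v-K[1,2])/K[1,1]*d,d],-1)
    return P@c['rotation'].T+c['position']
def ray(n,u,v,z):
    c=camera_params(n);K=c['K'];r=c['rotation']@np.array([(u-K[0,2])/K[0,0],(v-K[1,2])/K[1,1],1])
    return c['position']+r*(z-c['position'][2])/r[2]
def pix(n,P):
    c=camera_params(n);q=c['K']@(c['rotation'].T@(np.asarray(P)-c['position']));return q[:2]/q[2]
def R(a): # tool down, tool y axis at angle a in world
    y=np.array([np.cos(a),np.sin(a),0]);z=np.array([0,0,-1.]);return np.stack([np.cross(y,z),y,z],1)
E
python3 - <<'E'
from h import *
out=[]
for n,bx in(("top",[(316,200,36),(202,143,36)]),("scene",[(210,178,36),(252,281,36)])):
    f=np.load(n+"0.npz");p,d=f['p'],f['d'];X=cloud(n,d)
    row=[]
    for i,(u,v,r) in enumerate(bx):
        s=np.s_[v-r:v+r,u-r:u+r]
        row.append(cv2.resize(p[s][:,:,::-1],(400,300) if 0 else (300,300),interpolation=cv2.INTER_CUBIC))
        Q=X[s].reshape(-1,3);C=p[s].reshape(-1,3).astype(int);ok=d[s].ravel()>0
        white=ok&(C.min(1)>120)&(np.ptp(C,axis=1)<45)
        if i==0:
            b=Q[white&(Q[:,2]>.085)&(Q[:,2]<.11)];rg=Q[white&(Q[:,2]>.022)&(Q[:,2]<.036)]
            print(n,"bar",len(b),b[:,2].max() if len(b) else 0,cv2.minAreaRect(b[:,:2].astype(np.float32)*1000) if len(b)>4 else 0)
            if len(rg)>4: print("ring",len(rg),cv2.minEnclosingCircle(rg[:,:2].astype(np.float32)*1000),cv2.fitEllipse(rg[:,:2].astype(np.float32)*1000), "board",np.median(Q[ok,2]))
        else:
            lamp=Q[ok&(Q[:,2]>.052)&(Q[:,2]<.075)];rim=Q[ok&(Q[:,2]>.040)&(Q[:,2]<.051)]
            print(n,"lamp",len(lamp),lamp.mean(0),"rim",len(rim),np.median(rim[:,2]),cv2.minEnclosingCircle(rim[:,:2].astype(np.float32)*1000))
    out.append(np.hstack(row))
cv2.imwrite("pics/crop1.png",np.vstack(out))
E
```

```text
top bar 82 0.10111503911227238 ((452.0972595214844, -165.81605529785156), (38.514060974121094, 14.620843887329102), 44.102630615234375)
ring 108 ((450.34173583984375, -163.53619384765625), 38.74173355102539) ((451.1535339355469, -165.39002990722656), (55.7497673034668, 59.541358947753906), 137.20852661132812) board 0.01591006740907508
top lamp 71 [0.62345301 0.16331963 0.0590454 ] rim 440 0.04599990821324618 ((625.1016845703125, 164.30140686035156), 50.412723541259766)
scene bar 36 0.0983652098205271 ((452.6166687011719, -166.6373291015625), (39.595252990722656, 12.02465534210205), 46.850067138671875)
ring 208 ((432.731201171875, -221.16566467285156), 97.61719512939453) ((435.3072509765625, -223.235107421875), (148.45098876953125, 201.7884063720703), 99.83207702636719) board 0.016428189974857843
scene lamp 103 [0.62878917 0.16707638 0.05858475] rim 672 0.045781568126372296 ((626.3088989257812, 163.97943115234375), 51.264644622802734)
```

View pics/crop1.png

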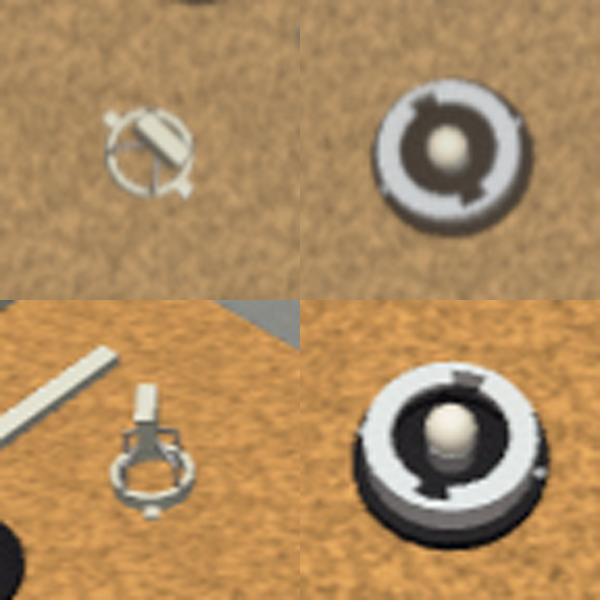

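The crop confirms the choice: the guard has lugs at (112,118) and (184,190), in line with the bar. The base's rim gaps are at (425,102) and (472,200) in the upper-right crop and (468,380) and (432,490) in the lower-right one. Next I measure the gap angle.

```bash
python3 - <<'E'
from h import *
from scipy.optimize import least_squares
for n in("top","scene"):
    f=np.load(n+"0.npz");g=cv2.cvtColor(f['p'],cv2.COLOR_RGB2GRAY).astype(np.float32)
    def samp(c,r,a):
        P=np.stack([c[0]+r*np.cos(a),c[1]+r*np.sin(a),np.full_like(a,.046)],1)
        q=np.array([pix(n,x) for x in P],np.float32); return cv2.remap(g,q[None,:,0],q[None,:,1],cv2.INTER_LINEAR)[0]
    a=np.radians(np.arange(0,360,3.))
    # centre: maximise brightness contrast of rim annulus
    best=max(((np.mean([samp((x,y),r,a) for r in(.039,.047)])-np.mean([samp((x,y),r,a) for r in(.030,.0535)]),x,y) for x in np.arange(.620,.632,.001) for y in np.arange(.158,.170,.001)))
    print(n,best)
    c=best[1:]
    s=(samp(c,.037,a)+samp(c,.039,a))/2
    print([(int(np.degrees(t)),int(v)) for t,v in zip(a,s) if v<np.median(s)-35],np.median(s))
print(inverse_kinematics([.452,-.166,.2],R(np.radians(135))),inverse_kinematics([.452,-.166,.2],R(np.radians(-45))))
for a in (24,-156): print([inverse_kinematics([.626,.164,.2],R(np.radians(a+90+k))) for k in(0,-80)])
E
```

```text
Traceback (most recent call last):
  File "h.py", line 11, in pix
    c=camera_params(n);q=c['K']@(c['rotation'].T@(np.asarray(P)-c['position']));return q[:2]/q[2]
ValueError: time passes only in moves, steps and waits
```

```bash
sed -i 's/^import cv2.*/&\nCP={n:camera_params(n) for n in("scene","top")}/; s/c=camera_params(n)/c=CP[n]/' h.py; python3 - <<'E'
from h import *
for n in("top","scene"):
    f=np.load(n+"0.npz");g=cv2.cvtColor(f['p'],cv2.COLOR_RGB2GRAY).astype(np.float32)
    c_=CP[n]
    def samp(c,r,a):
        P=np.stack([c[0]+r*np.cos(a),c[1]+r*np.sin(a),np.full_like(a,.046)],1)
        q=(P-c_['position'])@c_['rotation']@c_['K'].T; q=(q[:,:2]/q[:,2:]).astype(np.float32)
        return cv2.remap(g,q[None,:,0],q[None,:,1],cv2.INTER_LINEAR)[0]
    a=np.radians(np.arange(0,360,3.))
    best=max(((np.mean([samp((x,y),r,a) for r in(.039,.047)])-np.mean([samp((x,y),r,a) for r in(.030,.0535)]),x,y) for x in np.arange(.618,.634,.001) for y in np.arange(.156,.172,.001)))
    print(n,best)
    c=best[1:]
    s=(samp(c,.037,a)+samp(c,.039,a))/2
    print([(int(np.degrees(t)),int(v)) for t,v in zip(a,s) if v<np.median(s)-35],np.median(s))
r=lambda q:None if q is None else np.round(q,2)
for a in(135,-45): print(a,r(inverse_kinematics([.452,-.166,.2],R(np.radians(a)))))
for a in (24,-156): print(a,[r(inverse_kinematics([.626,.164,.2],R(np.radians(a+90+k)))) for k in(0,-40,-80)])
E
```

```text
top (np.float32(97.21796), np.float64(0.624), np.float64(0.164))
[(12, 156), (14, 119), (18, 92), (21, 84), (24, 82), (27, 81), (29, 80), (33, 81), (36, 94), (39, 129), (192, 152), (195, 113), (198, 79), (201, 73), (204, 69), (207, 69), (210, 71), (213, 74), (216, 89), (219, 117), (222, 157)] 194.44873
scene (np.float32(138.2057), np.float64(0.626), np.float64(0.165))
[(14, 116), (18, 54), (21, 41), (24, 40), (27, 40), (29, 40), (33, 40), (36, 39), (39, 102), (42, 175), (195, 143), (198, 111), (201, 109), (204, 108), (207, 109), (210, 110), (213, 113), (216, 122), (219, 156)] 225.55591
135 [ 1.2   0.41 -1.16  1.97  0.43  1.05  2.2 ]
-45 [ 0.64  0.22 -0.43  1.99  0.11  0.95 -0.63]
24 [array([ 0.41,  0.74, -1.18,  1.59,  0.71,  1.29,  1.11]), array([ 0.3 ,  0.63, -0.95,  1.6 ,  0.54,  1.2 ,  0.54]), array([ 0.26,  0.6 , -0.87,  1.6 ,  0.48,  1.17, -0.12])]
-156 [array([ 0.23,  0.58, -0.81,  1.6 ,  0.45,  1.16, -1.84]), array([ 0.11,  0.52, -0.62,  1.61,  0.33,  1.11, -2.44]), array([-1.02,  0.68,  1.11,  1.68, -0.65,  1.2 , -2.3 ])]
```

```bash
python3 - <<'E'
from h import *
A=R(np.radians(-45)); c=[.4522,-.1660]
movep([*c,.20],A); print(sense()['time_s'])
print(move_l([*c,.092],feed=.1,until_force=8))
command_gripper(0.0,40)
s=sense();print(s['time_s'],s['position'],s['finger_gap'],s['gripper_force'],s['wrist_force'])
move_l([*c,.24],feed=.2)
s=sense();print(s['time_s'],s['position'],s['finger_gap'],s['gripper_force'],s['wrist_force'])
movep([.6255,.1645,.24],R(np.radians(117)))
s=sense();print(s['time_s'],s['position'],s['finger_gap'],s['wrist_force'])
o=[]
for n,(u,v) in(("top",(203,130)),("scene",(250,230))):
    p,d=camera(n);np.savez(n+"1.npz",p=p,d=d)
    o.append(cv2.resize(p[v-70:v+70,u-50:u+50,::-1],(400,560),interpolation=cv2.INTER_CUBIC))
cv2.imwrite("pics/c2.png",np.hstack(o))
E
```

```text
1.9833
False
3.875 [ 0.45205713 -0.16576801  0.09213842] 0.011711202127522798 39.077908541075885 [-0.84205579  0.90891259  3.37389443]
4.7667 [ 0.45119583 -0.16589646  0.23869224] 0.011687150268326178 39.03099141083658 [-1.10416287 -0.09726073 -2.01457353]
6.4417 [0.62550973 0.16341471 0.23932623] 0.011639373248604252 [-1.026272    0.08077948 -2.04221961]
```

View pics/c2.png

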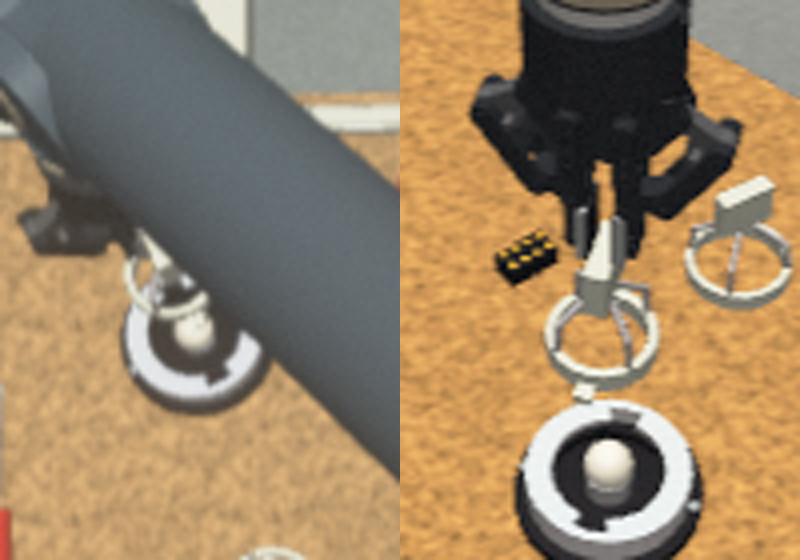

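The guard is held upright above the base. In the scene crop its ring is centred near (602,338) and the near lug is at (585,393), against the base gaps at (625,412) and (592,522).

```bash
python3 - <<'E'
from h import *
f=np.load("scene1.npz");X=cloud("scene",f['d'])
q=lambda x,y:(200+(x-400)/4,160+y/4)
print("lug",ray("scene",*q(585,393),.166)-[.6255,.1634,0],"expect",.037*np.cos(np.radians(27)),.037*np.sin(np.radians(27)))
Q=X[225:265,230:270].reshape(-1,3);C=f['p'][225:265,230:270].reshape(-1,3).astype(int)
k=(C.min(1)>110)&(np.ptp(C,axis=1)<45)&(Q[:,2]>.155)&(Q[:,2]<.185)&(np.hypot(Q[:,0]-.6255,Q[:,1]-.163)<.05)
Q=Q[k];r=np.hypot(Q[:,0]-.6255,Q[:,1]-.1634);L=Q[r>.0345];print("lug pts",len(L),L.mean(0),L[:,2].max(),np.degrees(np.arctan2(*(L.mean(0)[:2]-[.6255,.1634])[::-1])))
G=Q[(r<=.0345)];print("ring",len(G),G[:,2].min(),G[:,2].max(),cv2.minEnclosingCircle(G[:,:2].astype(np.float32)*1000))
E
```

```text
lug [0.03319487 0.01614484 0.166     ] expect 0.032967241394969614 0.016797648490363228
lug pts 18 [0.66108539 0.17934938 0.16950988] 0.17242095110877975 24.14193682499123
ring 171 0.1636881283473277 0.18280196344353838 ((626.088134765625, 162.83522033691406), 33.60921859741211)
```

```bash
python3 - <<'E'
from h import *
c=[.6255,.1655]
move_l([*c,.135],feed=.12)
s=sense();print(s['time_s'],s['position'])
print(move_l([*c,.104],feed=.03,until_force=8))
s=sense();print(s['time_s'],s['position'],s['finger_gap'],s['wrist_force'],s['ft_torque'])
E
```

```text
7.5667 [0.6260597  0.16595211 0.13595854]
True
8.4167 [0.62515257 0.16543255 0.10768992] 0.011994064792146101 [-0.92460538 -1.2163214   4.87599203] [-0.12914698  0.14791231  0.05409896]
```

Landed on the track (expected TCP z 0.108, measured 0.1077). Now I twist clockwise, feeling the z force and torque at each step.

```bash
python3 - <<'E'
from h import *
c=[.6255,.1652]; z=.1073
def st(t,a): 
    s=sense();y=s['tcp_rot'][:,1];print(t,a,round(s['time_s'],2),"yaw",round(117-np.degrees(np.arctan2(y[1],y[0])),1),np.round(s['position'],4),"F",np.round(s['wrist_force'],1),"Tz",round(s['ft_torque'][2],2));return s
st('start',0)
for a in list(range(5,26,5))+[28]+list(range(31,84,3)):
    hit=move_l([*c,z],R(np.radians(117-a)),feed=.03,until_force=15)
    s=st('rot',a)
    if hit or abs(s['ft_torque'][2])>1.0: print("resist");break
    if a>=28:
        h=move_l([*c,z-.004],feed=.02,until_force=5)
        s=st('probe',a)
        if s['position'][2]<.1050: print("dropped");break
        move_l([*c,z],feed=.05)
E
```

```text
start 0 8.42 yaw -0.0 [0.6252 0.1654 0.1077] F [-0.9 -1.2  4.9] Tz 0.05
rot 5 8.67 yaw 4.9 [0.6258 0.1655 0.1077] F [-0.2  0.9  1.8] Tz -0.04
rot 10 8.92 yaw 9.8 [0.6259 0.1656 0.1077] F [0.2 1.4 2. ] Tz -0.06
rot 15 9.17 yaw 14.8 [0.6259 0.1656 0.1077] F [0.1 0.4 3.4] Tz 0.02
rot 20 9.42 yaw 19.8 [0.6258 0.1656 0.1077] F [ 1.1 -0.   3.9] Tz -0.05
rot 25 9.67 yaw 24.8 [0.6257 0.1655 0.1076] F [0.6 0.9 5.2] Tz 0.01
rot 28 9.92 yaw 27.8 [0.6257 0.1655 0.1076] F [-0.5 -0.2  4.9] Tz 0.02
probe 28 10.12 yaw 27.8 [0.6259 0.1669 0.1076] F [-0.9 -0.1  5.8] Tz 0.0
rot 31 10.62 yaw 30.8 [0.6257 0.1655 0.1076] F [0.  0.8 5. ] Tz 0.07
probe 31 10.83 yaw 30.7 [0.6259 0.167  0.1076] F [-0.6  0.6  5.8] Tz 0.05
rot 34 11.33 yaw 33.8 [0.6257 0.1655 0.1076] F [-0.3  1.2  4.9] Tz 0.08
probe 34 11.54 yaw 33.7 [0.6259 0.1671 0.1076] F [-1.2  0.7  5.7] Tz 0.03
rot 37 12.04 yaw 36.8 [0.6256 0.1655 0.1075] F [0.8 1.2 6.4] Tz 0.06
probe 37 12.25 yaw 36.7 [0.6259 0.1671 0.1075] F [-0.   0.3  5.3] Tz 0.03
rot 40 12.75 yaw 39.8 [0.6254 0.1655 0.1073] F [-0.3  1.5  5.9] Tz -0.0
probe 40 12.96 yaw 39.7 [0.6255 0.1672 0.1072] F [-0.8  0.1  5.5] Tz 0.05
rot 43 13.46 yaw 42.8 [0.6248 0.1656 0.1069] F [-1.5  2.9  3.7] Tz 0.07
probe 43 13.67 yaw 42.8 [0.624  0.1676 0.1062] F [-0.5  1.   5.5] Tz 0.06
rot 46 14.17 yaw 46.0 [0.6252 0.1636 0.1062] F [ 0.3  0.8 -2.2] Tz -0.03
probe 46 14.52 yaw 46.0 [0.6253 0.1645 0.1027] F [ 0.4 -0.5 -2.2] Tz 0.04
dropped
```

```bash
python3 - <<'E'
from h import *
c=[.6255,.1652]
print(move_l([*c,.0985],R(np.radians(117-48)),feed=.02,until_force=7))
s=sense();print(s['time_s'],s['position'],s['wrist_force'],s['ft_torque'])
# feel the play: gentle turn each way
for a in(50,53,56):
    h=move_l([*c,s['position'][2]],R(np.radians(117-a)),feed=.03,until_force=10);q=sense();print(a,h,q['position'],np.round(q['wrist_force'],1),np.round(q['ft_torque'][2],2))
    if abs(q['ft_torque'][2])>.3: break
E
```

```text
True
14.725 [0.62535763 0.16428947 0.10206416] [-0.96091735 -0.94246782  4.49133984] [-0.20844458  0.29920835  0.0302302 ]
50 False [0.62556248 0.16506274 0.10220018] [-0.2 -0.1  0.6] 0.0
53 False [0.62544939 0.1653878  0.10210194] [-0.6 -0.1 -0.1] 0.01
56 False [0.62544929 0.16537847 0.10207222] [ 0.5  0.2 -0.2] 0.02
```

```bash
python3 - <<'E'
from h import *
c=[.6255,.1652]
def st(t):
    q=sense();y=q['tcp_rot'][:,1];print(t,round(q['time_s'],2),"yaw",round(117-np.degrees(np.arctan2(y[1],y[0])),1),q['position'],np.round(q['wrist_force'],1),np.round(q['ft_torque'],2));return q
st('now')
print(move_l([*c,.0975],feed=.02,until_force=8)); q=st('down')
for a in(58,60,62):
    h=move_l([*c,.1020],R(np.radians(117-a)),feed=.03,until_force=10);q=st(a)
    if h or abs(q['ft_torque'][2])>.3: break
E
```

```text
now 15.47 yaw 55.9 [0.62544929 0.16537847 0.10207222] [ 0.5  0.2 -0.2] [0.08 0.1  0.02]
True
down 15.68 yaw 55.9 [0.62531482 0.1654302  0.10195072] [-1.6 -0.2  4.8] [-0.1   0.28  0.02]
58 15.93 yaw 57.9 [0.62545026 0.16513097 0.10220088] [-1.  -0.1  1.9] [-0.12  0.29  0.12]
60 16.18 yaw 59.9 [0.6254458  0.16519989 0.10218909] [-2.3 -1.2  3.4] [-0.12  0.4   0.37]
```

```bash
python3 - <<'E'
from h import *
c=[.6255,.1652]
move_l([*c,.1020],R(np.radians(117-53)),feed=.03)
s=sense();print(s['time_s'],s['position'],s['wrist_force'],s['ft_torque'])
command_gripper(.05)
p=sense()['position']; move_l([p[0],p[1],.24],feed=.12)
s=sense();print(s['time_s'],s['finger_gap'],s['wrist_force'])
movep([.50,-.05,.30],R(np.radians(20)))
print(sense()['time_s'])
o=[]
for n,(u,v) in(("top",(203,143)),("scene",(252,270))):
    p,d=camera(n);np.savez(n+"2.npz",p=p,d=d);X=cloud(n,d)
    o.append(cv2.resize(p[v-50:v+50,u-40:u+40,::-1],(400,500),interpolation=cv2.INTER_CUBIC))
    Q=X[v-50:v+50,u-40:u+40].reshape(-1,3);C=p[v-50:v+50,u-40:u+40].reshape(-1,3).astype(int)
    k=(np.hypot(Q[:,0]-.6255,Q[:,1]-.165)<.03)&(Q[:,2]>.098)&(Q[:,2]<.125);b=Q[k]
    print(n,len(b),np.percentile(b[:,2],[50,90,100]),cv2.minAreaRect(b[:,:2].astype(np.float32)*1000))
cv2.imwrite("pics/c3.png",np.hstack(o))
E
```

```text
16.4583 [0.62600375 0.16488325 0.10193663] [-0.2341373  -0.75283881  1.4620636 ] [-0.01082027 -0.08796719  0.01237949]
18.2083 0.04998558073176802 [ 0.27470805 -0.69375167 -0.19445458]
19.2167
top 77 [0.1052563  0.1081519  0.11002486] ((626.9296264648438, 163.44374084472656), (15.22590160369873, 38.39188766479492), 61.495521545410156)
scene 123 [0.10532482 0.10727753 0.10923272] ((628.6878662109375, 164.27467346191406), (15.73820972442627, 40.46626663208008), 63.579254150390625)
```

View pics/c3.png

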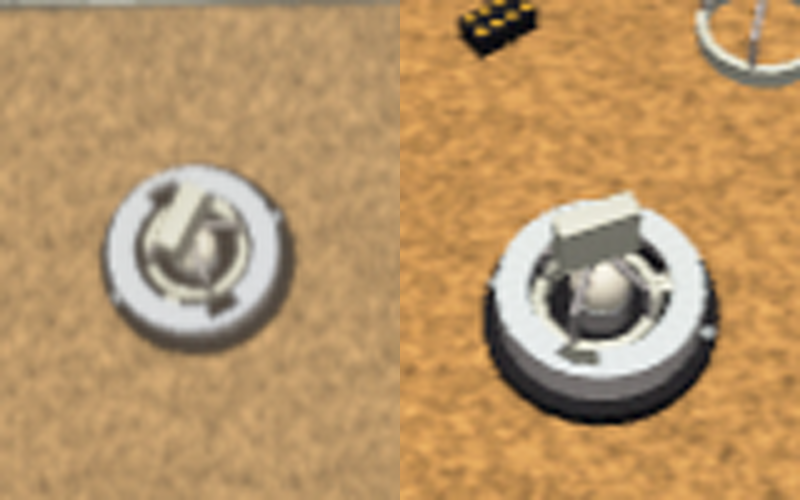

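The guard sits inside the rim with its bar 54° past the gaps; the bar in the crop is at (180,215) in the top view and (597,225) in the scene view. One check of its bar-top height against the start, from the saved images, then I hand in.

```bash
python3 - <<'E'
from h import *
for n in("top","scene"):
    m=[]
    for i,c,z in((0,(.452,-.166),.096),(2,(.627,.164),.106)):
        f=np.load(f"{n}{i}.npz");Q=cloud(n,f['d']).reshape(-1,3)
        k=(np.hypot(Q[:,0]-c[0],Q[:,1]-c[1])<.025)&(abs(Q[:,2]-z)<.006);m+=[round(float(np.median(Q[k,2])),4),k.sum()]
    print(n,m)
E
```

```text
top [0.0954, np.int64(80), 0.1053, np.int64(77)]
scene [0.0957, np.int64(51), 0.1055, np.int64(108)]
```

The bar top rose 9.8–9.9 mm from the start; fully seated is 10 mm, and resting on the track would be 16 mm. The lugs are in the notch.

```bash
python3 -c "
from rig import *
print(finish_job())"
```

```text
the job is handed in; nothing more can be done
None
```

The two-lug guard is hung on the bayonet base: its lugs dropped fully into the locking notch at about 54° clockwise, the gripper let go, and I handed the job in at about 19 s.

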